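Load a test cartridge into the reader

TASK

Pick up the blue test cartridge by its white grip and slide it, nose first, into the slot of the white reader until it is fully home against the stop hidden inside, then let go of it. Part of the way in a sprung brake drags on it: push on through that, but be gentle at the stop, and leave the two specimen cups and the small red-capped bottle alone.

Things in the scene. Friction and masses are not known exactly. Their poses are not given: they have to be found in the camera images.
- cartridge: Flat blue plastic test cartridge, 130 (x) x 44 (y) x 16 (z) mm, 90 g, lying on the bench. Origin: centre of its underside; +x points to the nose (the end with a brass strip), z up. A white upright grip block, 18 (x) x 22 (y) mm, stands on its rear part: centre at x = -52 mm, from z = 16 to z = 56 mm.
- nose (a point): Centre of the cartridge's leading end face: 65 mm ahead (+x) of the cartridge's origin, 8 mm above its underside.
- reader: White bench reader fixed to the bench, housing 150 (x) x 120 (y) x 64 (z) mm with a dark screen on top. Origin: on the bench, under the middle of the slot's mouth; +x points straight into the slot, z up. Slot: 47 mm wide (y -23.5 to 23.5), level floor at z = 10 mm, roof at z = 30 mm. More than 30 N from the cartridge on tray, slot or brake damages it.
- mouth (a point): Middle of the slot's mouth, on its floor (10 mm above the reader's origin). Before it lies a grey loading tray at floor height, out to reader x = -45 mm. The tray's side cheeks (tops at z = 22 mm) are parallel, 47 mm apart, from x = -20 mm to the mouth, and flare from there to about 70 mm apart at x = -45 mm.
- shoe (a point): Lowest point of a sprung brake shoe under the slot's roof, 24 mm past the mouth. The cartridge's nose meets it 14 to 24 mm past the mouth and lifts it; from there on it drags on the cartridge, resisting with about 1 to 8 N. It also keeps the cartridge in place once released.
- rear_cover: Grey cover on the reader's rear, carrying the hidden stop; origin on the bench 150 mm behind the reader's. Firm stop: 40 to 80 mm past the mouth, new each time, known only by the push rising well above the drag; 10 to 14 N is ample, over 20 N on it damages it. In the last 3 mm the nose presses a weak seat contact (0.7 to 1.8 N); more than 1.5 mm short does not count as home.
- cup_1: Specimen cup with yellow lid, 64 mm across, 66 mm tall, loose bystander. Origin: centre of underside.
- cup_2: Specimen cup with red lid, 58 mm across, 66 mm tall, loose bystander. Origin: centre of underside.
- red_bottle: Small white bottle with red cap, 36 mm across, 62 mm tall, loose bystander. Origin: centre of underside.
Mind the look-alikes: they are no part of the job. Several things have the shape of the cartridge; the one meant has the colours described above.

How it is judged:
On the way:
1. the cartridge's nose has entered the slot, lined up with it (x of nose in the frame of reader between 0.005 and 0.09 m and z of nose in the frame of reader below 0.026 m and horizontal distance between nose and reader below 0.09 m and angle between the x axis of cartridge and the x axis of reader, either way round below 0.1 rad), for 0.1 s.
At the end, for the whole second after the job is handed in: The released cartridge lies at rest and flat in the slot, nose inwards and in line with it (within 0.08 rad, 4 mm sideways), with its nose within 1.5 mm of the hidden stop, so that it holds the seat contact pressed (more than 1.2 N) (contact force between cartridge and rear_cover above 1.2 N and x of nose in the frame of reader between 0.0375 and 0.083 m and y of nose in the frame of reader between -0.004 and 0.004 m and angle between the x axis of cartridge and the x axis of reader, either way round below 0.08 rad and angle between cartridge's own z axis and vertical below 0.08 rad and linear speed of cartridge below 0.01 m/s); the robot touches nothing.
It fails at once if the cartridge is rammed against the hidden stop (more than 20 N) (contact force between cartridge and rear_cover above 20 N).
It fails at once if the cartridge is forced against the reader's slot or tray (more than 30 N) (contact force between cartridge and reader above 30 N).
It fails at once if a specimen cup or the red-capped bottle is moved more than 20 mm or tipped (distance of any of cup_1, cup_2, red_bottle from where it was at the start of the episode above 0.02 m or angle between any of cup_1, cup_2, red_bottle's own z axis and vertical above 0.4 rad).
It also fails if it takes over 72 s, if anything falls off the work surface, if the arm or the gripper's body presses on something with over 40 N, if the wrist force passes 120 N, or if a joint passes its speed limit or range.

ROBOT

A 6-joint arm with a two-finger parallel gripper is mounted at the origin on a cart in front of the work surface, level with it; the furniture and walls round the work are solid. World frame = base frame: x ahead of the robot, y to its left, z up, the work surface at z = 0. Lengths are in m, angles in rad, forces in N, time in s.
With the tool pointing down it reaches from about 0.35 to 0.775 m from the base axis. Payload 5.5 kg.
Tool frame: the origin (TCP) lies at the very end of the fingers, on their centre line; the grasp point (between the pads) lies 19 mm behind it; z points along the fingers, y is the line along which they close (so a half turn about z gives the same grasp; the last joint's range is limited). The gripper opens to 85 mm and grips with 20 to 120 N. Pads are 22 mm wide; open, the fingers measure 114 mm over their backs; the gripper's body (76 mm by 85 mm) begins 54 mm behind the grasp point. The pads swing forward as they close: fully open they stand 13 mm farther back than shut.
Start: joints at [-1.361, 0.313, 0.046, 1.304, 0, 1.431], TCP at [0.197, -0.54, 0.202] pointing down, gripper open.
Joint ranges: [-2.76, 2.76], [-0.86, 1.69], [-1.03, 1.26], [-2.2, 2.34], [-1.47, 1.5], [-3.14, 3.14]. Speed limits (rad/s): [2.57, 2.57, 3.14, 3.14, 3.14, 3.14].

INTERFACE

Orientations are given as a unit quaternion [w, x, y, z].
In Python, from workcell import env, cams, ticket, spotter gives the robot as it stands.
- The arm moves only by the tool jog_arm, never from a script. Its argument "increments" is a list that holds one entry, the list of rows, each a list of 7 numbers: the shift along the tool's x, y, z in units of 0.25 m (1.0 is 0.25 m), then the turn, a rotation vector about the tool's x, y, z in units of 180 degrees (1.0 is 180 degrees), then the closure in counts, from 0 (fully open) to 255 (shut). A call has 1 to 20 rows; each row shifts and turns the commanded pose from where the row before left it, along the tool's axes as they then stand; what a row does not reach is not made up. A row lasts 1/10 s, in which the tool goes at most 50 mm and 8.59 degrees, less where a joint would pass 70% of its speed; a pose out of reach is approached as far as the arm can. A call with a number of a shift or a turn outside -1 to 1 is refused whole. A call with a gripper value outside its range is refused whole. The fingers move at their own pace and stop on an object; "force" is the grip in N (left out, the last holds). Time passes only in rows, so rows that do not move let the fingers close. It gives the time, the measured TCP pose, the force, the opening and the grip force at its end, in the units of the state.
- env.get_state(): the state, without advancing time (a new reading comes with each control period).
- cams.read_camera(name): name is "side" or "top"; returns a dict with "pixels" (420x560x3 uint8, red, green, blue), "fx", "fy", "cx", "cy" (pixels), "xyz" and "attitude" of the camera in the world. Camera axes: x right, y down, z forward; pixel columns grow to the right and rows downward; lengths in m; the calibration is good to about 2 mm. A picture is of the moment at which its call begins. There is no depth.
- ticket.hand_in(): hands the job in; it is judged then, once.
Trained networks look in the newest picture that a camera, given by its name, has taken for a name from the list of things; names that differ only in an ending like _2 or _b are one class to them, and where a whole thing is asked for, a point or a joint stands for the part that bears it (a point fixed in the world has none). Each returns a list of dicts, best first, with "conf" (0 to 1); they miss things now and then, are a little off and sometimes report something else, mostly with a low value. They report only what shows in the picture. A call takes as long as a camera call. They do not tell look-alikes from the thing itself.
- spotter.find_in(target, camera): "uv" ([column, row] in pixels, amid what is visible of it).
- spotter.cut_out(target, camera): "region" (420x560 bool, what is visible of it) and "uv" ([column, row] in pixels, amid what is visible of it).
- spotter.landmark_of(target, camera): "uv" ([column, row] in pixels: a listed point, or the origin of a listed thing).
The state is a dict: "clock": time; "joint_pos": joint angles; "qvel": joint speeds; "tau": joint torques, N m; "tcp_pos": TCP position; "orientation": TCP orientation; "wrist_force": force on the tool from outside, world axes, zero at the start; "ft_torque": the same for the moment, N m; "finger_gap": finger opening in m; "grip_force": force on a finger pad.
Only numpy, scipy, OpenCV 4.12 (cv2) and the standard library are available. Lean on these libraries where they do the work, as an engineer would, in place of code of your own. Each camera call takes 0.05 s, during which the arm holds its last target. There are 200 camera calls.

## Working session

There is one attempt and no reset: what is moved stays moved. The work goes in short steps, Python scripts to look and compute and a tool call to move; the robot and the scene stay as the last step left them, time stands still between calls to the robot, and variables do not carry over. Pictures are saved under pics/ and viewed, at most 10 in all, crops included, and the job is handed in when it is done.

Besides the shell and the picture viewer there is one more tool, called in YAML: its name, and indented under it one key for each argument. jog_arm: Moves the arm, as the interface text tells. Shifts and turns lie within -1 to 1; 1 stands for 0.25 m of shift or 180 degrees of turn. Its arguments: {"type":"object","properties":{"increments":{"type":"array"},"force":{"type":"number"}},"required":["increments"]}

```bash
mkdir -p pics; ls
cat > h.py <<'E'
from workcell import env,cams,ticket,spotter
import numpy as np,cv2
from scipy.spatial.transform import Rotation as R
def q(a):
    a=np.asarray(a,float); 
    return R.from_matrix(a) if a.shape==(3,3) else R.from_quat(a[[1,2,3,0]])
def save(c,n): cv2.imwrite('pics/'+n,c['pixels'][:,:,::-1])
def ray(c,uv):
    d=np.array([(uv[0]-c['cx'])/c['fx'],(uv[1]-c['cy'])/c['fy'],1]); return q(c['attitude']).apply(d)
def at_z(c,uv,z):
    d=ray(c,uv);p=np.array(c['xyz']);return p+d*(z-p[2])/d[2]
def proj(c,P):
    v=q(c['attitude']).inv().apply(np.atleast_2d(P)-np.array(c['xyz']))
    return np.c_[v[:,0]/v[:,2]*c['fx']+c['cx'],v[:,1]/v[:,2]*c['fy']+c['cy']]
E
python3 - <<'E'
from h import *
ims=[]
for n in('top','side'):
    c=cams.read_camera(n);save(c,n+'0.png');print(n,c['xyz'],c['attitude'],c['fx'],c['cx'],c['cy'])
    for t in('cartridge','nose','reader','mouth','cup_1','red_bottle','rear_cover'):
        for f in (spotter.landmark_of,):
            for r in f(t,n)[:4]: print(t,np.round(r['uv'],1),round(r['conf'],2),np.round(at_z(c,r['uv'],{'nose':.008,'mouth':.01}.get(t,0)),3))
print(env.get_state())
E
```

```text
pics
top [ 0.45795967 -0.02015257  1.40870715] [-0.03156003  0.70741791 -0.70546152  0.02979768] 471.112000114336 265.4559845443956 207.20365976317782
cartridge [291.1 174.6] 0.97 [ 0.68  -0.094  0.   ]
cartridge [314.8 242. ] 0.91 [ 0.477 -0.164  0.   ]
nose [309.  218.8] 0.95 [ 0.546 -0.146  0.008]
nose [274.6 158.1] 0.92 [ 0.728 -0.044  0.008]
nose [382.3 245.4] 0.72 [ 0.467 -0.363  0.008]
reader [227.9 195.7] 0.82 [0.615 0.097 0.   ]
mouth [228.9 194.5] 0.67 [0.617 0.093 0.01 ]
cup_1 [384.4 245.2] 0.63 [ 0.468 -0.371  0.   ]
cup_1 [228.2 198.1] 0.27 [0.608 0.096 0.   ]
red_bottle [159.4 270.9] 0.52 [0.39  0.298 0.   ]
rear_cover [226.9 151.6] 0.64 [0.75  0.101 0.   ]
rear_cover [157.5 269.6] 0.15 [0.394 0.304 0.   ]
side [0.14708674 1.4124814  0.65073525] [ 0.07865748 -0.11075521  0.82173822 -0.55343706] 467.1674480965118 281.7224716976215 203.3643022871406
cartridge [313.6 206.5] 0.88 [ 0.463 -0.136  0.   ]
cartridge [254.5 206.5] 0.69 [ 0.672 -0.081  0.   ]
cartridge [296.7 201.7] 0.67 [ 0.534 -0.166  0.   ]
nose [294.8 197.9] 0.73 [ 0.546 -0.182  0.008]
nose [234.1 207.1] 0.52
[... 359 characters left out ...]
.   ]
{'clock': 0.8, 'joint_pos': array([-1.36062310e+00,  3.13175303e-01,  4.61348215e-02,  1.30358839e+00,
        1.46210715e-05,  1.43121621e+00]), 'qvel': array([ 0.00058859,  0.00034435, -0.00158488,  0.00298376,  0.00109504,
        0.00066981]), 'tau': array([-1.35512750e-03, -4.80394971e+01,  2.98790538e+01, -2.21588489e-04,
       -1.77659417e-04,  2.82626803e-05]), 'tcp_pos': array([ 0.1970537 , -0.54025326,  0.20195151]), 'orientation': array([8.34159166e-05, 9.84748000e-01, 1.73986692e-01, 1.02606097e-05]), 'wrist_force': array([-0.13560423,  0.21380031, -0.33606428]), 'ft_torque': array([0.00597714, 0.01701791, 0.01320356]), 'grip_force': 0.0, 'finger_gap': 0.08546795784747749}
```

Run:
```python
import cv2
a=cv2.imread('pics/top0.png');cv2.imwrite('pics/t0c.png',cv2.resize(a[110:310,130:410],None,fx=2.85,fy=2.85,interpolation=cv2.INTER_CUBIC))
a=cv2.imread('pics/side0.png');cv2.imwrite('pics/s0c.png',cv2.resize(a[130:300,170:400],None,fx=3.4,fy=3.4,interpolation=cv2.INTER_CUBIC))
```

```text
(no output)
```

View pics/t0c.png

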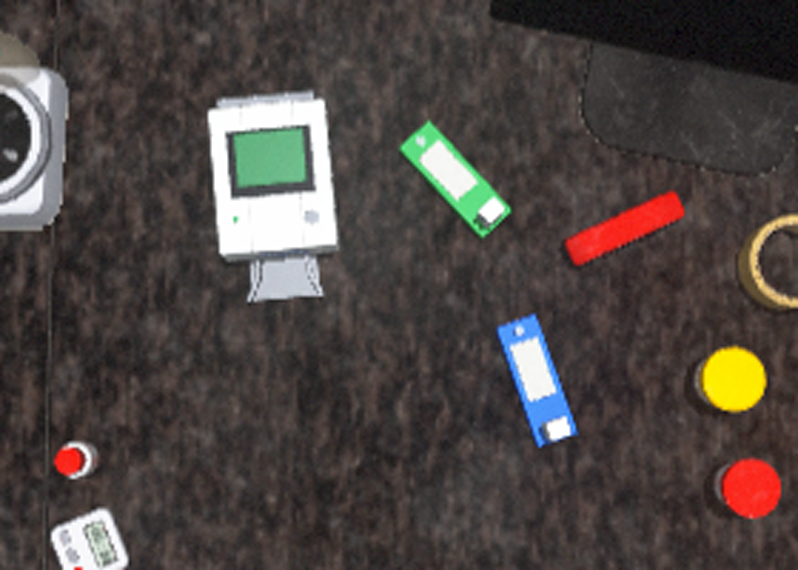

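View pics/s0c.png

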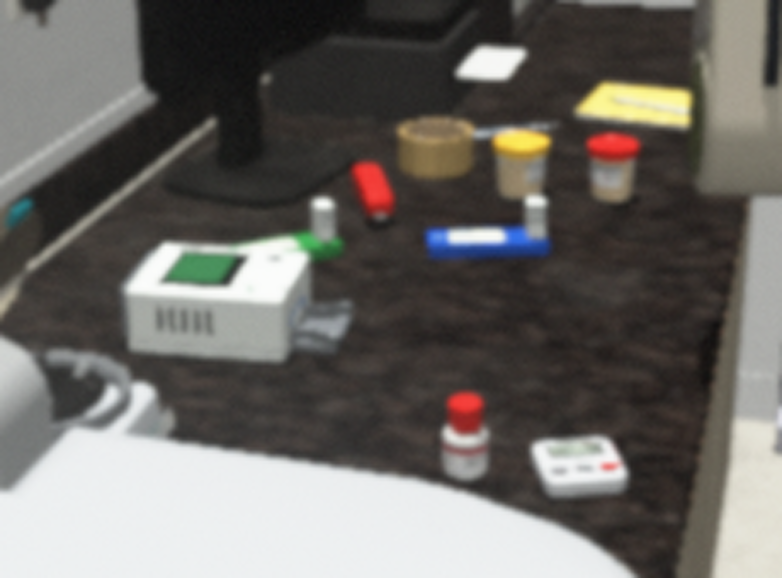

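Top view: the candidates for the cartridge are the blue one at about (318,243), a green look-alike at (290,173) and a red bar at (350,190). By its blue body and white grip, it's the blue one, nose pointing up the image and grip at (325,260). The reader is at (226,173), with its tray below at (230,208).

```bash
cat >> h.py <<'E'
from scipy.optimize import minimize
def box(x0,x1,y0,y1,z0,z1): return np.array([[x,y,z] for x in(x0,x1) for y in(y0,y1) for z in(z0,z1)])
CART=[box(-.065,.065,-.022,.022,0,.016),box(-.061,-.043,-.011,.011,.016,.056)]
HOUSE=[box(0,.15,-.06,.06,0,.064)]
S=8
def sil(c,parts,p,z=0,shape=(420,560)):
    m=np.zeros((shape[0],shape[1]),np.uint8); M=np.zeros((shape[0]*4,shape[1]*4),np.uint8)
    T=R.from_euler('z',p[2])
    for b in parts:
        uv=(proj(c,T.apply(b)+[p[0],p[1],z])+.5)*4-.5
        h=cv2.convexHull(uv.astype(np.float32))
        cv2.fillConvexPoly(M,np.round(h*16).astype(np.int32),255,shift=4)
    return cv2.resize(M,(shape[1],shape[0]),interpolation=cv2.INTER_AREA)/255.
def fit(views,parts,p0,z=0):
    f=lambda p:sum(np.abs(sil(c,parts,p,z)-m).sum() for c,m in views)
    best=None
    for s in(.012,.004,.0015):
        r=minimize(f,p0,method='Nelder-Mead',options=dict(initial_simplex=np.array([p0]+[np.array(p0)+d for d in np.diag([s,s,s*8])]),xatol=1e-5,fatol=.05)); p0=r.x
    return r.x,r.fun,sum(m.sum() for _,m in views)
def roi(c,m,ctr,rad):
    k=np.zeros(m.shape,np.uint8);cv2.circle(k,tuple(int(round(v)) for v in ctr),rad,1,-1);return m*k
def blue(c):
    h=cv2.cvtColor(c['pixels'],cv2.COLOR_RGB2HSV);return ((h[...,0]>98)&(h[...,0]<125)&(h[...,1]>120)&(h[...,2]>80)).astype(np.uint8)
def white(c):
    h=cv2.cvtColor(c['pixels'],cv2.COLOR_RGB2HSV);return ((h[...,2]>130)&(h[...,1]<60)).astype(np.uint8)
E
python3 - <<'E'
from h import *
V={}
vis=[]
for n,cc,rc in(('top',(318,243),(227,173)),('side',(314,200),(240,215))):
    c=cams.read_camera(n)
    bm=roi(c,blue(c),cc,34)
    w=roi(c,white(c),cc,34)
    m=bm|(w&cv2.dilate(bm,np.ones((9,9),np.uint8)))
    if n=='side': m=bm|(roi(c,white(c),(327,193),12))
    m=cv2.morphologyEx(m,cv2.MORPH_CLOSE,np.ones((3,3)))
    # reader from net mask
    rs=spotter.cut_out('reader',n); 
    print(n,[(np.round(r['uv']),round(r['conf'],2),r['region'].sum()) for r in rs])
    V[n]=(c,m.astype(float))
    o=c['pixels'].copy();o[cv2.morphologyEx(m,cv2.MORPH_GRADIENT,np.ones((2,2)))>0]=(255,255,0)
    if rs: o[cv2.morphologyEx(rs[0]['region'].astype(np.uint8),cv2.MORPH_GRADIENT,np.ones((2,2)))>0]=(255,0,0)
    vis.append(cv2.resize(o[120:300,170:370],None,fx=2,fy=3 if 0 else 2))
for ks in(('top',),('top','side')):
    print(ks,fit([V[k] for k in ks],CART,[.478,-.164,.25]))
# reader: house top mask = bright, filled
c=V['top'][0]; w=roi(c,white(c),(227,173),32)
w=cv2.morphologyEx(w,cv2.MORPH_OPEN,np.ones((3,3)))
cn=max(cv2.findContours(w,0,1)[0],key=cv2.contourArea);w[:]=0;cv2.drawContours(w,[cn],-1,1,-1)
o=c['pixels'].copy();o[cv2.morphologyEx(w,cv2.MORPH_GRADIENT,np.ones((2,2)))>0]=(255,0,255)
vis.append(cv2.resize(o[120:300,170:370],None,fx=2,fy=2))
p=fit([(c,w.astype(float))],HOUSE,[.615,.095,.07]);print(p)
cv2.imwrite('pics/m1.png',np.vstack([np.hstack(vis[:2]),])[:, :,::-1]);
o=c['pixels'].copy()
for b in HOUSE+[box(-.045,0,-.035,.035,.01,.01)]:
    uv=proj(c,R.from_euler('z',p[0][2]).apply(b)+[p[0][0],p[0][1],0])
    for u in uv: cv2.circle(o,tuple(np.round(u).astype(int)),0,(255,0,0),-1)
vis.append(cv2.resize(o[120:300,170:370],None,fx=2,fy=2))
cv2.imwrite('pics/m1.png',cv2.resize(np.vstack([np.hstack(vis[:2]),np.hstack(vis[2:])]),(666,600))[:, :,::-1])
E
```

```text
top [(array([228., 176.]), 0.75, np.int64(2623)), (array([320., 243.]), 0.72, np.int64(626))]
side [(array([238., 222.]), 0.93, np.int64(1838))]
('top',) (array([ 0.4736645 , -0.17157453,  0.3351198 ]), np.float64(32.43921568627451), np.float64(697.0))
('top', 'side') (array([ 0.47384641, -0.17139701,  0.34163926]), np.float64(158.10196078431372), np.float64(997.0))
(array([0.6101369 , 0.09438706, 0.09977498]), np.float64(115.42745098039217), np.float64(2208.0))
```

View pics/m1.png

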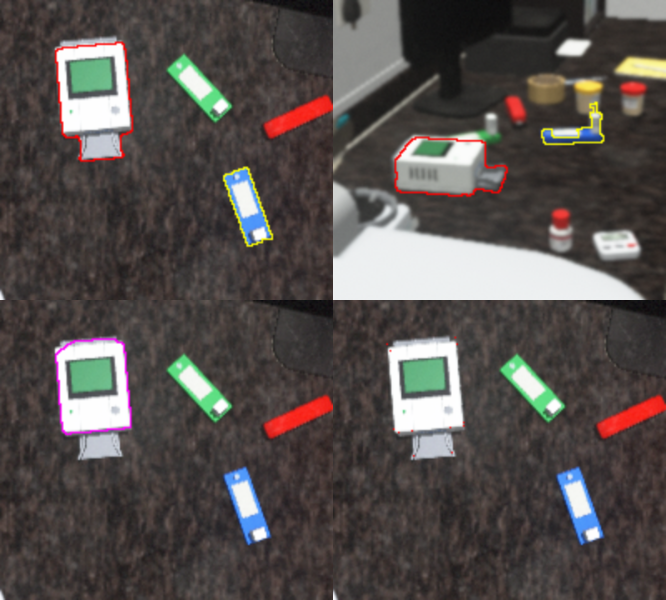

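The masks follow the blue cartridge and the reader correctly; the reader's mask is clipped at one corner, so I'll refit it. First I'll move above the grip.

jog_arm:
  increments:
    - [[0.1114, -0.0841, 0, 0, 0, 0, 0], [0.1114, -0.0841, 0, 0, 0, 0, 0], [0.1114, -0.0841, 0, 0, 0, 0, 0], [0.1114, -0.0841, 0, 0, 0, 0, 0], [0.1114, -0.0841, 0, 0, 0, 0, 0], [0.1114, -0.0841, 0, 0, 0, 0, 0], [0.1114, -0.0841, 0, 0, 0, 0, 0], [0.1114, -0.0841, 0, 0, 0, 0, 0], [0.1114, -0.0841, 0, 0, 0, 0, 0], [0.1114, -0.0841, 0, 0, 0, 0, 0], [0.1114, -0.0841, 0, 0, 0, 0, 0], [0.1114, -0.0841, 0, 0, 0, 0, 0], [0, 0, 0, 0, 0, 0.004, 0], [0, 0, 0, 0, 0, 0, 0]]

```text
clock: 2.4
tcp_pos: [0.4248, -0.1881, 0.202]
orientation: [0.0, 0.986, 0.169, -0.0]
wrist_force: [0.7, -0.4, -0.5]
finger_gap: 0.0855
grip_force: 0.0
```

```bash
cat >> h.py <<'E'
def reader_mask(c):
    w=roi(c,white(c),(227,173),44)
    w=cv2.morphologyEx(w,cv2.MORPH_OPEN,np.ones((3,3)))
    cn=max(cv2.findContours(w,0,1)[0],key=cv2.contourArea);w[:]=0;cv2.drawContours(w,[cn],-1,1,-1);return w
E
python3 - <<'E'
from h import *
c=cams.read_camera('top')
w=reader_mask(c);p=fit([(c,w.astype(float))],HOUSE,[.615,.095,.07]);print('white',p)
TR=HOUSE+[np.array([[-.045,y,z] for y in(-.035,.035) for z in(.0,.022)]+[[0,y,z] for y in(-.025,.025) for z in(.0,.022)]),box(.15,.156,-.048,.048,0,.06)]
for r in spotter.cut_out('reader','top')[:2]:
    if r['region'].sum()>1500:
        print('net',fit([(c,r['region'].astype(float))],TR[:2],[.615,.095,.07]))
o=c['pixels'].copy();o[cv2.morphologyEx(w,cv2.MORPH_GRADIENT,np.ones((2,2)))>0]=(255,0,255)
cr=[cv2.resize(x,None,fx=5,fy=5) for x in (o[128:248,180:260],c['pixels'][195:275,280:340])]
cr[1]=cv2.copyMakeBorder(cr[1],0,cr[0].shape[0]-cr[1].shape[0],0,0,cv2.BORDER_CONSTANT)
cv2.imwrite('pics/m2.png',np.hstack(cr)[:,:,::-1])
for t in('mouth','reader','rear_cover'):
    for r in spotter.landmark_of(t,'top')[:1]:print(t,r['conf'],at_z(c,r['uv'],.01 if t=='mouth' else 0))
b=blue(c);b=roi(c,b,(318,243),34);print('blue px',b.sum())
s=env.get_state();print(s['tcp_pos'],s['orientation'],s['clock'])
E
```

```text
white (array([0.61065837, 0.09430484, 0.09783178]), np.float64(90.95686274509805), np.float64(2258.0))
net (array([0.60244138, 0.09293195, 0.09525018]), np.float64(194.26666666666665), np.float64(2469.0))
mouth 0.8 [0.60605817 0.09392592 0.01      ]
reader 0.59 [0.61650859 0.08941559 0.        ]
rear_cover 0.49 [0.75999547 0.098042   0.        ]
blue px 356
[ 0.42409462 -0.18959208  0.20185913] [ 7.82385969e-05  9.85969500e-01  1.66925535e-01 -7.09436762e-05] 2.65
```

View pics/m2.png

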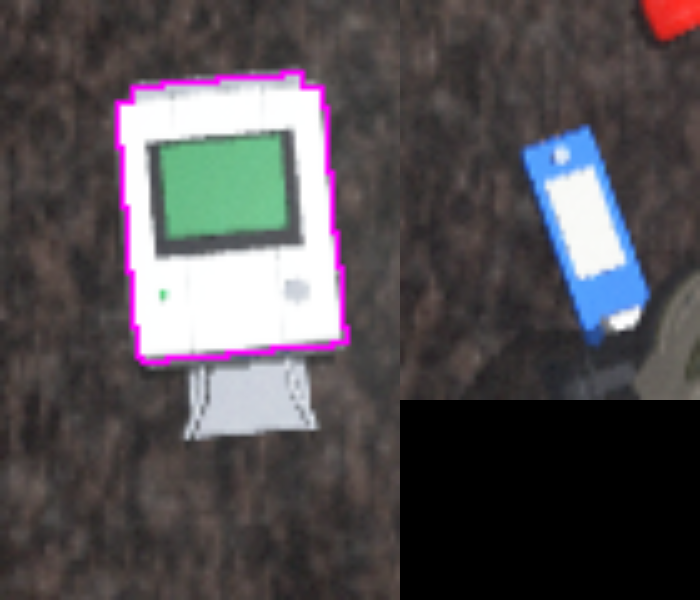

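The right crop confirms the choice: a blue body with its white grip under the gripper at about (324,258), clear of the others. Left crop: the reader with its tray towards the camera's bottom edge, yaw about 0.097 rad. Now I'll descend and grip.

jog_arm:
  increments:
    - [[0, 0, 0.12, 0, 0, 0, 0], [0, 0, 0.12, 0, 0, 0, 0], [0, 0, 0.12, 0, 0, 0, 0], [0, 0, 0.12, 0, 0, 0, 0], [0, 0, 0.12, 0, 0, 0, 0], [0, 0, 0.08, 0, 0, 0, 0], [0, 0, 0.04, 0, 0, 0, 0], [0, 0, 0, 0, 0, 0, 120], [0, 0, 0, 0, 0, 0, 160], [0, 0, 0, 0, 0, 0, 200], [0, 0, 0, 0, 0, 0, 255], [0, 0, 0, 0, 0, 0, 255], [0, 0, 0, 0, 0, 0, 255], [0, 0, 0, 0, 0, 0, 255], [0, 0, 0, 0, 0, 0, 255]]
  force: 60

```text
clock: 4.15
tcp_pos: [0.4253, -0.1891, 0.023]
orientation: [0.001, 0.986, 0.168, 0.001]
wrist_force: [-2.0, -0.4, 5.7]
finger_gap: 0.0192
grip_force: 58.6
```

jog_arm:
  increments:
    - [[0, 0, -0.04, 0, 0, 0, 255], [0, 0, -0.08, 0, 0, 0, 255], [0, 0, -0.1, 0, 0, 0.0191, 255], [0, 0, -0.1, 0, 0, 0.0191, 255], [0, 0, 0, 0, 0, 0.0191, 255], [0, 0, 0, 0, 0, 0.0191, 255], [0.0077, -0.1056, 0, 0, 0, 0, 255], [0.0077, -0.1056, 0, 0, 0, 0, 255], [0.0077, -0.1056, 0, 0, 0, 0, 255], [0.0077, -0.1056, 0, 0, 0, 0, 255], [0.0077, -0.1056, 0, 0, 0, 0, 255], [0.0077, -0.1056, 0, 0, 0, 0, 255], [0.0077, -0.1056, 0, 0, 0, 0, 255], [0.0077, -0.1056, 0, 0, 0, 0, 255], [0.0077, -0.1056, 0, 0, 0, 0, 255], [0.0077, -0.1056, 0, 0, 0, 0, 255], [0, 0, 0, 0, 0, 0, 255]]

```text
clock: 5.85
tcp_pos: [0.4177, 0.0782, 0.1025]
orientation: [-0.0, 0.999, 0.051, 0.0]
wrist_force: [-0.6, -0.1, -0.7]
finger_gap: 0.0187
grip_force: 58.9
```

Run:
```python
from h import *
s=env.get_state();print(s['tcp_pos'],s['orientation'],s['wrist_force'],s['finger_gap'])
vis=[]
for n in('top','side'):
    c=cams.read_camera(n);
    o=c['pixels'][130:270,170:330] if n=='top' else c['pixels'][160:300,200:360]
    vis.append(cv2.resize(o,None,fx=2.5,fy=4) if 0 else cv2.resize(o,(400,350),interpolation=cv2.INTER_CUBIC))
    if n=='top':
        b=roi(c,blue(c),(245,225),60);print(b.sum(),np.argwhere(b).mean(0)[::-1])
cv2.imwrite('pics/m3.png',np.hstack(vis)[:,:,::-1])
```

```text
[0.41772933 0.07822083 0.10253064] [-3.38559948e-04  9.98721726e-01  5.05445454e-02  2.19928641e-04] [-0.6327483  -0.05295489 -0.68283194] 0.01865092028653624
192 [228.13020833 229.359375  ]
```

View pics/m3.png

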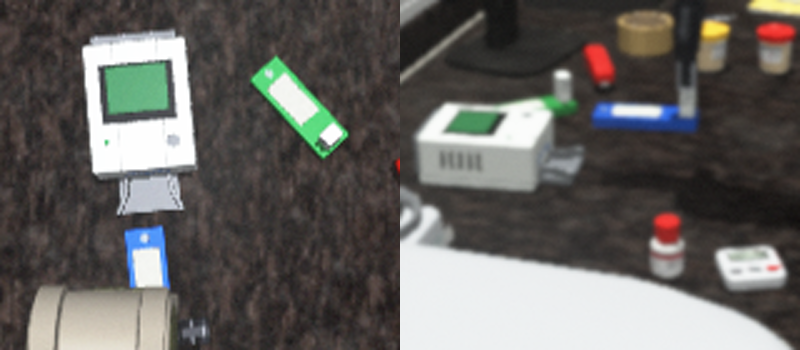

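The cartridge hangs level in the grip, nose at about (229,222) in the top view, just in front of the tray at (230,208). I'll measure it against the reader in one picture.

```bash
cat >> h.py <<'E'
def fitw(c,m,win,parts,p0,z=0,fix=None):
    r0,r1,c0,c1=win
    f=lambda p:np.abs(sil(c,parts,p,z)-m)[r0:r1,c0:c1].sum()
    p0=np.array(p0,float)
    for s in(.008,.003,.001):
        r=minimize(f,p0,method='Nelder-Mead',options=dict(initial_simplex=np.array([p0]+[p0+d for d in np.diag([s,s,s*8])]),xatol=1e-5,fatol=.02)); p0=r.x
    return r.x,r.fun
TOPF=[box(0,.15,-.06,.06,.06,.064)]
def soft(x,lo,hi): return np.clip((x.astype(float)-lo)/(hi-lo),0,1)
E
python3 - <<'E'
from h import *
ps=[]
for i in range(3):
    c=cams.read_camera('top'); px=c['pixels'].astype(float)
    w=reader_mask(c).astype(float)
    a=fitw(c,w,(150,215,180,275),HOUSE,[.609,.094,.097])
    a2=fitw(c,w,(150,215,180,275),TOPF,[.609,.094,.097])
    b=cv2.morphologyEx(roi(c,blue(c),(228,228),30),cv2.MORPH_CLOSE,np.ones((9,9))).astype(float)
    rows=np.where(b.sum(1)>8)[0]
    d=fitw(c,b,(210,240,205,260),CART[:1],[.47,.084,.097],z=.0795)
    print(a,a2,d,rows.min(),rows.max())
    T=a[0];rel=R.from_euler('z',-T[2]).apply([d[0][0]-T[0],d[0][1]-T[1],0]);print('cart in reader',rel,d[0][2]-T[2])
    r=spotter.landmark_of('mouth','top');print('mouth',at_z(c,r[0]['uv'],.01))
s=env.get_state();print(s['tcp_pos'],2*np.arctan2(s['orientation'][2],s['orientation'][1]))
# tray centreline: grey pixels between housing front and tray end, unprojected at z .01
g=px.mean(2)
for row in range(198,214): print(row,g[row,214:248].astype(int))
E
```

```text
(array([0.61034929, 0.09390464, 0.10249347]), np.float64(63.11764705882353)) (array([0.6035743 , 0.09262609, 0.10008091]), np.float64(41.509803921568626)) (array([0.4700764 , 0.08137883, 0.1071886 ]), np.float64(141.21960784313723)) 221 228
cart in reader [-0.14081832  0.00189182  0.        ] 0.0046951336532210786
mouth [0.60786883 0.09035953 0.01      ]
(array([0.61046382, 0.09410489, 0.10090558]), np.float64(64.54509803921567)) (array([0.60367793, 0.09252124, 0.09960711]), np.float64(42.25098039215686)) (array([0.46980567, 0.08072494, 0.10414386]), np.float64(132.84705882352938)) 221 228
cart in reader [-0.14129049  0.00085723  0.        ] 0.00323828569801117
mouth [0.60456994 0.08913396 0.01      ]
(array([0.61042646, 0.09396086, 0.10094145]), np.float64(63.36862745098039)) (array([0.60353572, 0.0926559 , 0.09987757]), np.float64(41.63921568627451)) (array([0.47017318, 0.07985475, 0.11880182]), np.float64(133.7176470588235)) 221 228
cart in reader [-1.40960833e-01  9.90331867e-05  0.00000000e+00] 0.017860374321685107
mouth [0.60428001 0.0852496  0.01      ]
[0.41818325 0.07522988 
[... 1619 characters left out ...]
52  60 156 206 132 175 197 199 195 195 196 199 198 198 197 199
 197 200 200 196 200 198 196 133 179 202  75  76  68  72  75  77]
210 [ 49  52  44  56 151 219 115 195 196 196 196 199 198 199 199 194 196 199
 198 199 198 202 198 200 200 198 128 196 146  73  71  72  80  82]
211 [ 52  49  49  66 174 193 174 195 194 197 196 196 197 197 199 199 197 196
 200 199 199 201 198 201 200 198 141 187 218  80  70  70  73  70]
212 [ 50  55  55  94 193 115 196 194 197 196 198 197 199 196 195 199 195 199
 200 198 198 196 205 202 205 200 198 136 203 106  71  69  68  68]
213 [ 51  54  64 155 198 114 197 196 195 197 196 202 199 202 200 201 194 186
 183 177 173 172 186 184 186 178 178 171 198 121  68  65  67  64]
```

Run:
```python
from h import *
for i in range(2):
    c=cams.read_camera('top')
    b=blue(c)
    b=((b|white(c))*(np.arange(420)[:,None]>216)).astype(np.uint8)
    b=cv2.morphologyEx(roi(c,b,(229,232),22),cv2.MORPH_CLOSE,np.ones((3,3)))
    # unsharp subpixel edges: use intensity of blue channel per row
    d=fitw(c,b.astype(float),(214,241,205,260),CART[:1],[.47,.084,.097],z=.0795)
    print(d)
    ys=[];
    for row in range(224,241):
        cc=np.where(b[row])[0]; ys.append((row,cc.min(),cc.max()))
    print(ys)
    L=np.array(ys);mid=(L[:,1]+L[:,2])/2
    k=np.polyfit(L[:,0],mid,1)
    P=[at_z(c,(np.polyval(k,r),r),.0955) for r in(222,245)];v=P[0]-P[1];print('axis',P[0],np.arctan2(v[1],v[0]))
print('tray mid',at_z(c,(229.27,204),.015))
s=env.get_state();print(s['tcp_pos'],2*np.arctan2(s['orientation'][2],s['orientation'][1]))
```

```text
(array([0.47025865, 0.07986434, 0.11857757]), np.float64(15.28627450980392))
[(224, np.int64(221), np.int64(236)), (225, np.int64(221), np.int64(236)), (226, np.int64(221), np.int64(236)), (227, np.int64(222), np.int64(237)), (228, np.int64(222), np.int64(237)), (229, np.int64(222), np.int64(237)), (230, np.int64(222), np.int64(237)), (231, np.int64(222), np.int64(237)), (232, np.int64(222), np.int64(237)), (233, np.int64(222), np.int64(237)), (234, np.int64(222), np.int64(237)), (235, np.int64(222), np.int64(237)), (236, np.int64(222), np.int64(237)), (237, np.int64(222), np.int64(238)), (238, np.int64(223), np.int64(238)), (239, np.int64(223), np.int64(238)), (240, np.int64(223), np.int64(238))]
axis [0.53050257 0.08648021 0.0955    ] 0.11814604553179431
(array([0.47069561, 0.08032398, 0.10958586]), np.float64(13.611764705882353))
[(224, np.int64(221), np.int64(236)), (225, np.int64(221), np.int64(236)), (226, np.int64(221), np.int64(236)), (227, np.int64(221), np.int64(237)), (228, np.int64(222), np.int64(237)), (229, np.int64(222), np.int64(237)), (230, np.int64(222), np.int64(237)), (231, np.int64(222), np.int64(237)), (232, np.int64(222), np.int64(237)), (233, np.int64(222), np.int64(237)), (234, np.int64(222), np.int64(237)), (235, np.int64(222), np.int64(237)), (236, np.int64(222), np.int64(237)), (237, np.int64(222), np.int64(238)), (238, np.int64(222), np.int64(238)), (239, np.int64(223), np.int64(238)), (240, np.int64(223), np.int64(238))]
axis [0.53050221 0.08661021 0.0955    ] 0.11694615401912307
tray mid [0.58850369 0.09106462 0.015     ]
[0.41815029 0.0753958  0.10187338] 0.09601082460221236
```

Offsets are under about 1 mm sideways and about 0.01 rad in yaw. I'll shift 0.6 mm, lower to tray height and enter the tray.

jog_arm:
  increments:
    - [[0, 0.0024, 0.068, 0, 0, 0, 255], [0, 0, 0.068, 0, 0, 0, 255], [0, 0, 0.068, 0, 0, 0, 255], [0, 0, 0.068, 0, 0, 0, 255], [0.03, 0, 0, 0, 0, 0, 255], [0.03, 0, 0, 0, 0, 0, 255], [0.03, 0, 0, 0, 0, 0, 255], [0.03, 0, 0, 0, 0, 0, 255], [0.02, 0, 0, 0, 0, 0, 255], [0.02, 0, 0, 0, 0, 0, 255], [0.02, 0, 0, 0, 0, 0, 255], [0.02, 0, 0, 0, 0, 0, 255], [0, 0, 0, 0, 0, 0, 255]]
  force: 70

```text
clock: 7.65
tcp_pos: [0.4688, 0.0802, 0.034]
orientation: [0.0, 0.999, 0.049, 0.0]
wrist_force: [-0.2, 0.4, -1.3]
finger_gap: 0.0183
grip_force: 70.6
```

Run:
```python
from h import *
c=cams.read_camera('top');s=cams.read_camera('side')
a=cv2.resize(c['pixels'][185:245,200:260],(500,500),interpolation=cv2.INTER_CUBIC)
b=cv2.resize(s['pixels'][190:250,230:330],(300,180),interpolation=cv2.INTER_CUBIC);b=cv2.copyMakeBorder(b,0,320,0,0,cv2.BORDER_CONSTANT)
cv2.imwrite('pics/m4.png',np.hstack([a,b])[:,:,::-1])
```

```text
(no output)
```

View pics/m4.png

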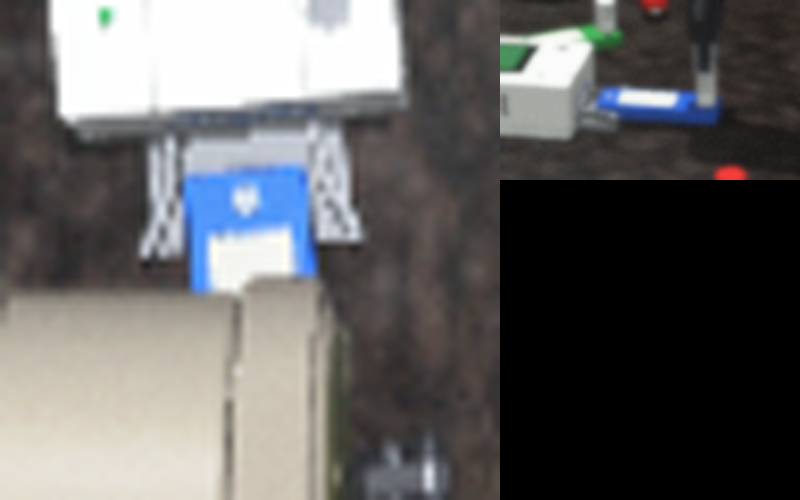

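The nose spans the tray floor evenly between the cheeks (top view (222–237, 205)). Going into the mouth.

jog_arm:
  increments:
    - [[0.012, 0, 0, 0, 0, 0, 255], [0.012, 0, 0.002, 0, 0, 0, 255], [0.012, 0, 0, 0, 0, 0, 255], [0.012, 0, 0, 0, 0, 0, 255], [0.012, 0, 0, 0, 0, 0, 255], [0.012, 0, 0, 0, 0, 0, 255], [0.012, 0, 0, 0, 0, 0, 255], [0.012, 0, 0, 0, 0, 0, 255], [0.012, 0, 0, 0, 0, 0, 255], [0, 0, 0, 0, 0, 0, 255]]

```text
clock: 8.75
tcp_pos: [0.4954, 0.0828, 0.0334]
orientation: [0.0, 0.999, 0.049, 0.0]
wrist_force: [-0.1, -0.1, -0.1]
finger_gap: 0.0185
grip_force: 70.7
```

jog_arm:
  increments:
    - [[0.008, 0, 0, 0, 0, 0, 255], [0.008, 0, 0, 0, 0, 0, 255], [0.008, 0, 0, 0, 0, 0, 255], [0.008, 0, 0, 0, 0, 0, 255], [0.008, 0, 0, 0, 0, 0, 255], [0.008, 0, 0, 0, 0, 0, 255], [0, 0, 0, 0, 0, 0, 255]]

```text
clock: 9.45
tcp_pos: [0.504, 0.084, 0.033]
orientation: [0.0, 0.999, 0.049, -0.003]
wrist_force: [-8.4, -0.2, 6.0]
finger_gap: 0.0183
grip_force: 71.4
```

jog_arm:
  increments:
    - [[0.008, 0, 0, 0, 0, 0, 255], [0.008, 0, 0, 0, 0, 0, 255], [0.008, 0, 0, 0, 0, 0, 255], [0.008, 0, 0, 0, 0, 0, 255], [0, 0, 0, 0, 0, 0, 255]]

```text
clock: 9.95
tcp_pos: [0.5135, 0.0848, 0.0332]
orientation: [0.0, 0.999, 0.049, -0.001]
wrist_force: [-3.9, -0.6, 2.6]
finger_gap: 0.0186
grip_force: 71.0
```

jog_arm:
  increments:
    - [[0.006, 0, 0, 0, 0, 0, 255], [0.006, 0, 0, 0, 0, 0, 255], [0.006, 0, 0, 0, 0, 0, 255], [0.006, 0, 0, 0, 0, 0, 255], [0.006, 0, 0, 0, 0, 0, 255], [0, 0, 0, 0, 0, 0, 255]]

```text
clock: 10.55
tcp_pos: [0.5226, 0.0855, 0.0334]
orientation: [0.0, 0.999, 0.049, 0.0]
wrist_force: [-2.5, -0.3, 1.2]
finger_gap: 0.0183
grip_force: 70.8
```

jog_arm:
  increments:
    - [[0.004, 0, 0, 0, 0, 0, 255], [0.004, 0, 0, 0, 0, 0, 255], [0.004, 0, 0, 0, 0, 0, 255], [0, 0, 0, 0, 0, 0, 255]]

```text
clock: 10.95
tcp_pos: [0.5254, 0.0858, 0.0334]
orientation: [0.0, 0.999, 0.049, 0.0]
wrist_force: [-3.4, -0.1, 0.6]
finger_gap: 0.0184
grip_force: 70.8
```

jog_arm:
  increments:
    - [[0.004, 0, 0, 0, 0, 0, 255], [0.004, 0, 0, 0, 0, 0, 255], [0.004, 0, 0, 0, 0, 0, 255], [0, 0, 0, 0, 0, 0, 255]]

```text
clock: 11.35
tcp_pos: [0.5284, 0.0861, 0.0334]
orientation: [0.0, 0.999, 0.049, 0.0]
wrist_force: [-2.6, -0.5, -0.2]
finger_gap: 0.0186
grip_force: 70.8
```

jog_arm:
  increments:
    - [[0.004, 0, 0, 0, 0, 0, 255], [0.004, 0, 0, 0, 0, 0, 255], [0.004, 0, 0, 0, 0, 0, 255], [0.004, 0, 0, 0, 0, 0, 255], [0, 0, 0, 0, 0, 0, 255]]

```text
clock: 11.85
tcp_pos: [0.5324, 0.0864, 0.0334]
orientation: [0.0, 0.999, 0.049, 0.0]
wrist_force: [-3.2, 0.5, -0.1]
finger_gap: 0.0183
grip_force: 70.7
```

jog_arm:
  increments:
    - [[0.004, 0, 0, 0, 0, 0, 255], [0.004, 0, 0, 0, 0, 0, 255], [0.004, 0, 0, 0, 0, 0, 255], [0.004, 0, 0, 0, 0, 0, 255], [0, 0, 0, 0, 0, 0, 255]]

```text
clock: 12.35
tcp_pos: [0.5364, 0.0869, 0.0334]
orientation: [0.0, 0.999, 0.049, 0.0]
wrist_force: [-2.7, -0.8, 0.6]
finger_gap: 0.0184
grip_force: 70.7
```

jog_arm:
  increments:
    - [[0.004, 0, 0, 0, 0, 0, 255], [0.004, 0, 0, 0, 0, 0, 255], [0.004, 0, 0, 0, 0, 0, 255], [0.004, 0, 0, 0, 0, 0, 255], [0, 0, 0, 0, 0, 0, 255]]

```text
clock: 12.85
tcp_pos: [0.5398, 0.0872, 0.0333]
orientation: [0.0, 0.999, 0.049, -0.0]
wrist_force: [-4.7, -0.4, 1.2]
finger_gap: 0.0184
grip_force: 70.8
```

jog_arm:
  increments:
    - [[0.004, 0, 0, 0, 0, 0, 255], [0.004, 0, 0, 0, 0, 0, 255], [0, 0, 0, 0, 0, 0, 255]]

```text
clock: 13.15
tcp_pos: [0.5416, 0.0874, 0.0332]
orientation: [0.0, 0.999, 0.049, -0.0]
wrist_force: [-5.2, 0.4, 1.5]
finger_gap: 0.0181
grip_force: 70.9
```

jog_arm:
  increments:
    - [[0.004, 0, 0, 0, 0, 0, 255], [0.003, 0, 0, 0, 0, 0, 255], [0, 0, 0, 0, 0, 0, 255]]

```text
clock: 13.45
tcp_pos: [0.5416, 0.0876, 0.0331]
orientation: [0.0, 0.999, 0.049, -0.002]
wrist_force: [-9.7, 0.0, 4.9]
finger_gap: 0.0183
grip_force: 71.3
```

jog_arm:
  increments:
    - [[0.002, 0, 0, 0, 0, 0, 255], [0, 0, 0, 0, 0, 0, 255], [0, 0, 0, 0, 0, 0, 255]]

```text
clock: 13.75
tcp_pos: [0.5416, 0.0876, 0.0331]
orientation: [0.0, 0.999, 0.049, -0.002]
wrist_force: [-10.4, -0.0, 5.2]
finger_gap: 0.0187
grip_force: 71.4
```

At the stop (10 N, no more advance). Releasing and lifting clear.

jog_arm:
  increments:
    - [[0, 0, 0, 0, 0, 0, 180], [0, 0, 0, 0, 0, 0, 140], [0, 0, 0, 0, 0, 0, 100], [0, 0, 0, 0, 0, 0, 60], [0, 0, 0, 0, 0, 0, 60], [0, 0, 0, 0, 0, 0, 60], [0, 0, 0, 0, 0, 0, 60]]
  force: 20

```text
clock: 14.45
tcp_pos: [0.5444, 0.0877, 0.0334]
orientation: [0.0, 0.999, 0.049, 0.0]
wrist_force: [0.2, -0.5, 0.7]
finger_gap: 0.0652
grip_force: 0.0
```

jog_arm:
  increments:
    - [[0, 0, -0.04, 0, 0, 0, 60], [0, 0, -0.08, 0, 0, 0, 60], [0, 0, -0.1, 0, 0, 0, 60], [0, 0, -0.12, 0, 0, 0, 60], [0, 0, -0.12, 0, 0, 0, 60], [-0.16, 0, -0.04, 0, 0, 0, 60], [-0.16, 0, 0, 0, 0, 0, 60], [0, 0, 0, 0, 0, 0, 60]]

```text
clock: 15.25
tcp_pos: [0.459, 0.0799, 0.1588]
orientation: [-0.0, 0.999, 0.049, -0.002]
wrist_force: [-0.9, -0.1, -0.8]
finger_gap: 0.0653
grip_force: 0.0
```

Run:
```python
from h import *
s=env.get_state();print(s['tcp_pos'],s['wrist_force'],s['clock'])
c=cams.read_camera('top');d=cams.read_camera('side')
a=cv2.resize(c['pixels'][150:250,180:280],(400,400),interpolation=cv2.INTER_CUBIC)
b=cv2.resize(d['pixels'][170:270,220:320],(400,400),interpolation=cv2.INTER_CUBIC)
cv2.imwrite('pics/m5.png',np.hstack([a,b])[:,:,::-1])
```

```text
[0.45899647 0.07993182 0.15875091] [-0.91048569 -0.10149428 -0.83507849] 15.25
```

View pics/m5.png

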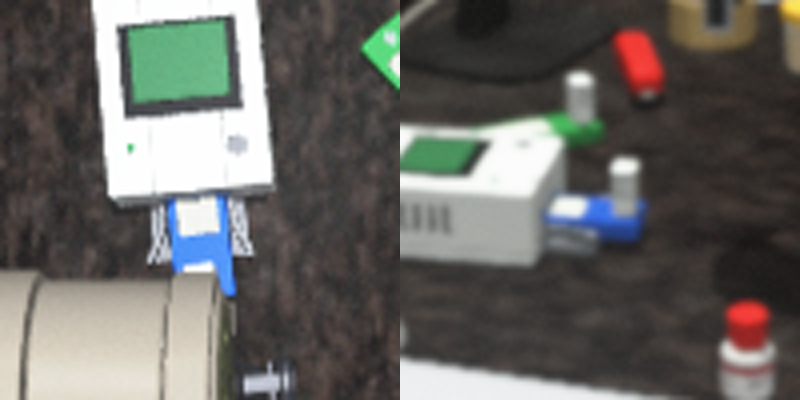

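Top view: the cartridge sits in the slot between the cheeks at about (229,207). Side view: it lies level, with the grip free at (376,217), and nothing else has moved.

```bash
python3 -c "
from h import *
print(ticket.hand_in())"
```

```text
the job is handed in; nothing more can be done
None
```

I slid the blue cartridge into the reader until it hit the stop at about 10 N, then released it, lifted the arm clear and handed the job in. The hand-in returned no verdict, and I didn't check the seat contact after release.

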